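Lock the vegetable slicer safe

TASK

Make the vegetable slicer safe to put away: with the fingertips, push the lever on its front rail along the long leg of its L-shaped slot right to the end, which raises the feed table up to the blade, then push it across into the short leg, fully home, so that it is locked there. Only push the lever, never take it between the fingers; the slicer itself must not be lifted or shoved from its place, and leave the things round it standing where they are.

Things in the scene. Friction and masses are not known exactly. Their poses are not given: they have to be found in the camera images.
- slicer: Kitchen slicer: white box 130 mm wide (its x), 220 long (y), loose on rubber feet, 1.4 to 2 kg; slides if pushed sideways with over about 10 to 15 N. Origin: centre of its underside; z up; -x side faces the robot. A hanging loop sticks out 29 from the +y end. Along the -x side runs a flat steel rail with the slot: x -65 to -21, top at z = 82. All other parts are under z = 89.
- slot_corner (a point): Corner of the L-shaped slot, on its centre line, on the rail's flat top (82 mm above the table); slicer frame x -52, y -25. The slot is 11 mm wide. Its long leg runs from here toward the slicer's +y, to y +35 (60 long); its short leg runs from here in the slicer's +x, 18 long. Axes as the slicer's.
- slot_end (a point): End of the slot's short leg: where the lever's stem stands when locked, on the rail's top; slicer frame x -34, y -25 mm. Axes as the slicer's.
- knob_top (a point): Centre of the top of the lever's black knob. Round, 22 mm in diameter, 31.5 tall, upright, its underside 2 above the rail (84 to 115.5 mm above the table), on an 8 mm stem that runs in the slot with 1.5 mm play to each side. Slides along the slot only; cannot tip or lift.
- lever_along (a joint): Travel of the lever along the long leg, toward the slicer's -y, in m: 0 at the start of the leg, 0.060 at the corner, stop at 0.0615. Starts at 0 to 0.015. Moves stiffly (2 to 3 N), stays where it is left. Only between about 0.0585 and 0.0615 can it enter the short leg.
- lever_across (a joint): Travel of the lever into the short leg, toward the slicer's +x (away from the robot), in m: 0 in the long leg, 0.018 at slot_end, stop at 0.0195. Stiff (2 to 3 N); stays where it is left.
- feed_table (a joint): Height of the ribbed steel feed table (+y half of the deck, beside the rail) over its lowest place, in m. Linked to the lever: rises by a tenth of lever_along, to 0.006 at the corner, level with the blade. Not to be pushed itself.
- tin_steel: Plain white round tin, 64 in diameter, 92 tall, off the slicer's +y end. Bystander. Origin: centre of its underside.
- spice_teal: Small round spice jar with a teal lid, 44 in diameter, 76 tall, off the slicer's -y end. Bystander. Origin: centre of its underside.
- shaker_salt: Conical white shaker with a red top, 57 in diameter, 94 tall. Bystander. Origin: centre of its underside.
- mill: Turned wooden pepper mill, 58 in diameter, 160 tall. Bystander. Origin: centre of its underside.
- spice_navy: Small round spice jar with a navy lid, 46 in diameter, 85 tall. Bystander. Origin: centre of its underside.
- peeler: Black-handled peeler lying flat, 170 long (its x), 25 wide, 18 tall. Bystander. Origin: centre of its underside.

How it is judged:
By the outcome, as a careful person would: the job done as asked, in the order asked, and still so for the second after the job is handed in, with the robot touching nothing.
It also fails if it takes over 45 s, if anything falls off the work surface, if the arm or the gripper's body presses on something with over 40 N, if the wrist force passes 120 N, or if a joint passes its speed limit or range.

ROBOT

A 6-joint arm with a two-finger parallel gripper is mounted at the origin on a cart in front of the work surface, level with it; the furniture and walls round the work are solid. World frame = base frame: x ahead of the robot, y to its left, z up, the work surface at z = 0. Lengths are in mm, angles in degrees, forces in N, time in s.
With the tool pointing down it reaches from about 350 to 850 mm from the base axis. Payload 8.1 kg.
Tool frame: the origin (TCP) lies midway between the tips of the shut fingers; the grasp point (between the pads) lies 19 mm behind it (hold_point_z is the distance from the TCP to the grasp point, in mm); z points along the fingers, y is the direction in which the jaws open and shut (so a half turn about z gives the same grasp; the last joint's range is limited). The gripper opens to 85 mm and grips with 20 to 120 N. Pads are 22 mm wide; open, the fingers measure 114 mm over their backs; the gripper's body (76 mm by 85 mm) begins 54 mm behind the grasp point. The pads swing forward as they close: fully open they stand 13 mm farther back than shut.
Start: joints at [63.06, 7.471, 85.268, -0, 87.261, -4.893], TCP at [225.204, 556.137, 231.292] pointing down, gripper open.
Joint ranges: [-169.43, 169.43], [-51.17, 129.36], [1.28, 143.12], [-76.62, 256.62], [0, 156.53], [-152.29, 152.29]. Speed limits (degrees/s): [136.94, 136.94, 159.86, 180, 180, 180].

INTERFACE

Orientations are given as [roll, pitch, yaw] about the fixed x, y, z axes, in that order (R = Rz(yaw) Ry(pitch) Rx(roll)).
In Python, from bench import sense, snapshot, camera_params, hand_in, hold_point_z gives the robot as it stands.
- The arm moves only by the tool servo_tool, never from a script. Its argument "motion" is a list of rows, each a list of 7 numbers: the finger opening in mm, from 0 to 85.4, then the shift along the tool's x, y, z in mm, then the turn, a rotation vector about the tool's x, y, z in rad. A call has 1 to 10 rows; each row shifts and turns the pose as measured when the row begins, along the tool's axes as they then stand; what a row does not reach is not made up. A row lasts 1/10 s, in which the tool goes at most 50 mm and 8.59 degrees, less where a joint would pass 70% of its speed; a pose out of reach is approached as far as the arm can. A call with a gripper value outside its range is refused whole. The fingers move at their own pace and stop on an object; "force" is the grip in N (left out, the last holds). Time passes only in rows, so rows that do not move let the fingers close. It gives the time, the measured TCP pose, the force and the opening at its end, in the units of the state.
- sense(): the state, without advancing time (a new reading comes with each control period).
- snapshot(name): name is "side" or "top"; returns the picture (384x512x3 uint8, blue, green, red); there is no depth.
- camera_params(name): a dict with "fx", "fy", "cx", "cy" (pixels), "R" (3x3) and "t" (3): a world point X has camera coordinates R X + t. Camera axes: x right, y down, z forward; pixel columns grow to the right and rows downward; lengths in mm; the calibration is good to about 2 mm. A picture is of the moment at which its call begins. camera_params takes no time and is no camera call.
- hand_in(): hands the job in, once; it reports no verdict.
The state is a dict: "time": time; "joint_pos": joint angles; "qd": joint speeds; "joint_efforts": joint torques, N m; "tool_pos": TCP position; "tcp_rot": TCP orientation; "ft_force": force on the tool from outside, world axes, zero at the start; "wrist_torque": the same for the moment, N m; "finger_gap": finger opening in mm.
Only numpy, scipy, OpenCV 4.12 (cv2) and the standard library are available. Lean on these libraries where they do the work, as an engineer would, in place of code of your own. Each camera call takes 0.05 s, during which the arm holds its last target. There are 200 camera calls.

## Working session

There is one attempt and no reset: what is moved stays moved. The work goes in short steps, Python scripts to look and compute and a tool call to move; the robot and the scene stay as the last step left them, time stands still between calls to the robot, and variables do not carry over. Pictures are saved under pics/ and viewed, about 8 in all and at most 12, crops included, and the job is handed in when it is done.

Besides the shell and the picture viewer there is one more tool, called after "Call:" as name(argument=value, ...) on one line, values as JSON. servo_tool: Moves the arm, as the interface text tells. Its arguments: {"type":"object","properties":{"motion":{"type":"array"},"force":{"type":"number"}},"required":["motion"]}

```bash
mkdir -p pics; python3 - <<'E'
from bench import *
import cv2
for n in("top","side"):
    cv2.imwrite(f"pics/{n}0.png",cv2.resize(snapshot(n),(800,600),interpolation=cv2.INTER_CUBIC))
    print(n,camera_params(n))
print(sense(),hold_point_z)
E
```

```text
top {'fx': 375.4254285302583, 'fy': 375.4254285302583, 'cx': 257.63870110241083, 'cy': 189.84526422071062, 'R': array([[-0.00305977, -0.99986861, -0.01591833],
       [-0.99357238,  0.00484103, -0.11309508],
       [ 0.11315729,  0.01546997, -0.99345665]]), 't': array([  82.65336672,  466.8737604 , 1154.20742483])}
side {'fx': 476.1183631978799, 'fy': 476.1183631978799, 'cx': 258.3388360489618, 'cy': 194.75806556436552, 'R': array([[-0.01378679, -0.99986788, -0.00861123],
       [-0.78196037,  0.01614868, -0.62311893],
       [ 0.62317566, -0.00185717, -0.7820797 ]]), 't': array([  83.48050245,  417.50969746, 1443.32531845])}
{'time': 0.1, 'joint_pos': array([ 6.30574903e+01,  7.51193753e+00,  8.53228825e+01, -2.50343880e-04,
        8.72595473e+01, -4.89194066e+00]), 'qd': array([-0.01765486, -0.08518333, -0.19032075,  0.04643969,  0.02661084,
       -0.13751033]), 'joint_efforts': array([ 1.62570832e-03, -5.70950532e+01, -5.01945627e+01, -7.55966289e-05,
        8.00191396e-03,  3.17900049e-05]), 'tool_pos': array([225.00605316, 555.69356664, 230.33875897]), 'tcp_rot': array([-1.79905955e+02, -7.79820783e-03,  1.57949437e+02]), 'ft_force': array([-0.38811414,  0.93014608, -0.81835687]), 'wrist_torque': array([0.01984877, 0.03037124, 0.01416215]), 'finger_gap': 85.43249718091029} 18.700000000000003
```

View pics/top0.png

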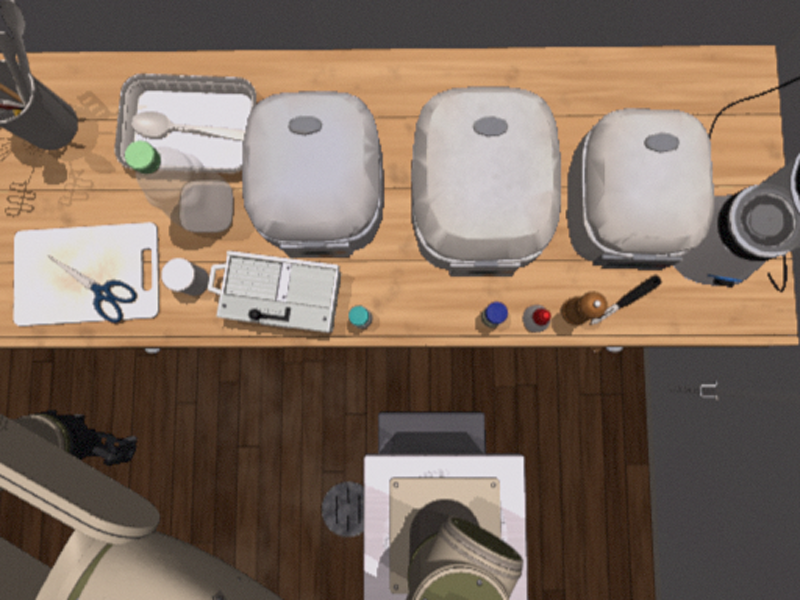

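View pics/side0.png

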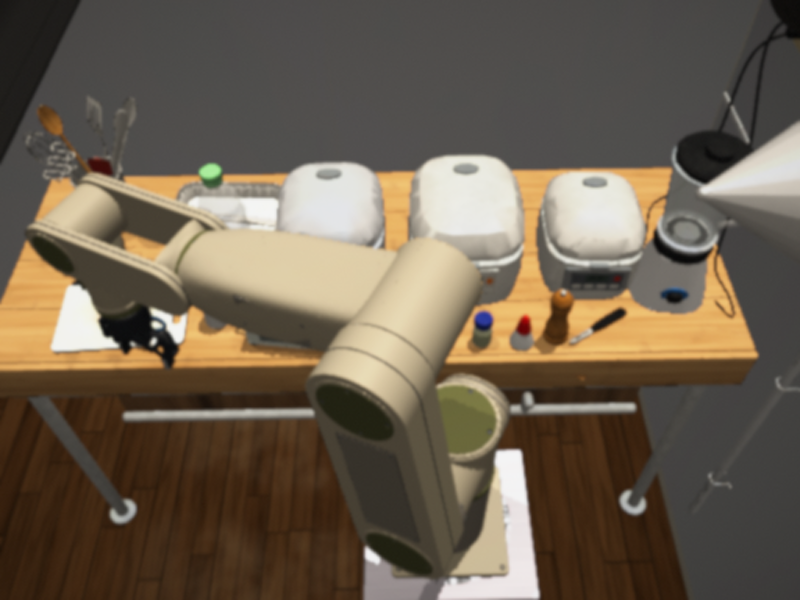

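The top view shows the slicer at about (278,292) in the 800x600 picture, its black knob near (255,314), the tin at (183,276) and the teal jar at (359,317). The arm hides the slicer in the side view. Next I'll zoom the top view.

```bash
python3 - <<'E'
from bench import *
import cv2
im=snapshot("top")
c=im[150:225,130:230]
cv2.imwrite("pics/crop1.png",cv2.resize(c,None,fx=8,fy=8,interpolation=cv2.INTER_CUBIC))
E
```

```text
(no output)
```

View pics/crop1.png

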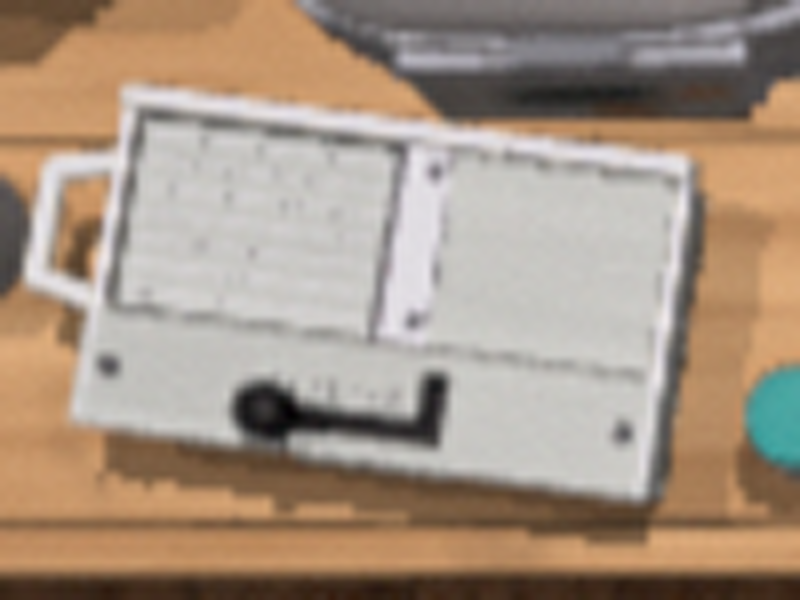

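The crop shows the rail's front corners at (75,420) and (650,500), and the back corners at (125,90) and (690,160). The slot corner is at about (432,434), the short leg's tip at about (436,375) and the knob top at about (263,408).

```bash
cat > h.py <<'E'
import numpy as np
from bench import *
def ray(cam,u,v,z):
    P=camera_params(cam);R,t=P["R"],P["t"]
    d=R.T@np.array([(u-P["cx"])/P["fx"],(v-P["cy"])/P["fy"],1]);c=-R.T@t
    return c+d*(z-c[2])/d[2]
def crop(x,y,z,ox=130,oy=150,s=8): return ray("top",(x+.5)/s-.5+ox,(y+.5)/s-.5+oy,z)
def proj(cam,X):
    P=camera_params(cam);c=P["R"]@np.asarray(X)+P["t"]
    return np.array([P["fx"]*c[0]/c[2]+P["cx"],P["fy"]*c[1]/c[2]+P["cy"]])
E
python3 - <<'E'
from h import *
from scipy.optimize import least_squares
pts=[((75,420),(-65,110,82)),((650,500),(-65,-110,82)),((690,160),(65,-110,82)),((125,90),(65,110,82)),((432,434),(-52,-25,82)),((436,375),(-28.5,-25,82))]
W=np.array([crop(*p,m[2]) for p,m in pts])
M=np.array([m for p,m in pts],float)
def f(q,ix=range(6)):
    c,s=np.cos(q[2]),np.sin(q[2]);R=np.array([[c,-s],[s,c]])
    return np.concatenate([R@M[i,:2]+q[:2]-W[i,:2] for i in ix])
r=least_squares(f,[480,350,0]);print(r.x[:2],np.degrees(r.x[2]));print(r.fun.reshape(-1,2).round(1))
c,s=np.cos(r.x[2]),np.sin(r.x[2]);R=np.array([[c,-s],[s,c]])
k=crop(263,408,115.5);print("knob",k,"in slicer",R.T@(k[:2]-r.x[:2]))
for n,m in dict(corner=(-52,-25),end=(-34,-25),start=(-52,35)).items():print(n,R@m+r.x[:2])
print("tin",ray("top",183*.64,276*.64,92),"teal",ray("top",359*.64,317*.64,76))
E
```

```text
[473.94666379 321.13190945] -7.412150191857787
[[-2.1  1.9]
 [ 0.4  0.5]
 [ 0.9 -2.6]
 [ 1.1  0.1]
 [-0.8  1. ]
 [ 0.4 -1. ]]
knob [427.07301479 356.79868598 115.5       ] in slicer [-51.0831889   29.32176207]
corner [419.15603755 303.04911995]
end [437.00562645 300.72701396]
start [426.89639085 362.54774961]
tin [501.77643789 501.67745954  92.        ] teal [422.58788159 164.01498676  76.        ]
```

The fit holds to about 2 mm. The knob sits in slot line at y≈29, which puts lever_along at about 6 mm. I'll close the fingers, line the tool up with the slicer's axes and move above the +y side of the knob.

Call:
servo_tool(motion=[[0,0,0,0,0,0,-0.128],[0,0,0,0,0,0,-0.128],[0,-28,-15.5,0,0,0,0],[0,-28,-15.5,0,0,0,0],[0,-28,-15.5,0,0,0,0],[0,-28,-15.5,0,0,0,0],[0,-28,-15.5,0,0,0,0],[0,-28,-15.5,0,0,0,0],[0,-28,-15.5,0,0,0,0],[0,-28,-15.5,0,0,0,0]], force=20)

```text
time: 1.15
tool_pos: [435.0, 402.0, 225.9]
tcp_rot: [-179.6, -0.3, 173.7]
ft_force: [0.9, 0.6, 0.2]
finger_gap: 0.5
```

Call:
servo_tool(motion=[[0,3,0,20,0,0,0.02],[0,0,0,25,0,0,0],[0,0,0,25,0,0,0],[0,0,0,25,0,0,0],[0,0,0,0,0,0,0]])

```text
time: 1.65
tool_pos: [436.1, 397.4, 127.6]
tcp_rot: [-179.6, -0.2, 172.1]
ft_force: [-1.3, 0.1, -1.4]
finger_gap: -0.1
```

```bash
python3 - <<'E'
from h import *
import cv2
s=sense();print(s["tool_pos"],s["tcp_rot"],s["ft_force"])
im=snapshot("side");p=proj("side",[430,360,100]);print(p)
x,y=int(p[0])-50,int(p[1])-37;print(x,y)
x=max(x,0)
cv2.imwrite("pics/side1.png",cv2.resize(im[y:y+75,x:x+100],None,fx=8,fy=8,interpolation=cv2.INTER_CUBIC))
E
```

```text
[436.14748722 397.36787844 127.60961735] [-179.57922902   -0.22074988  172.07395205] [-1.28011851  0.12492395 -1.38922552]
[175.72136358 201.98213602]
125 164
```

View pics/side1.png

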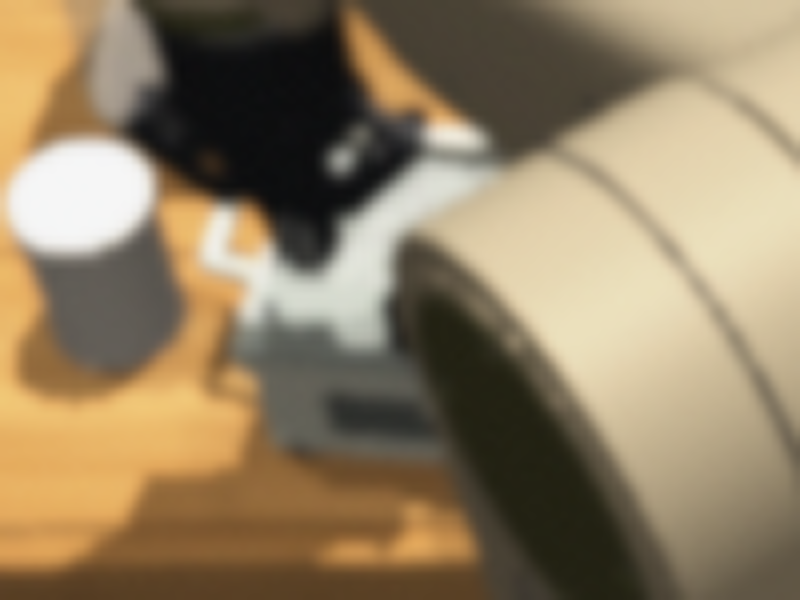

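The side view shows the closed fingertips at (305,245) over the rail, clear of the tin (80,250). The knob is partly hidden near (395,320). I'll descend beside it.

Call:
servo_tool(motion=[[0,4,0,12,0,0,-0.009],[0,0,0,12,0,0,0],[0,0,0,9,0,0,0],[0,0,-4,0,0,0,0],[0,0,-4,0,0,0,0],[0,0,-4,0,0,0,0],[0,0,0,0,0,0,0]])

```text
time: 2.4
tool_pos: [433.2, 387.8, 99.6]
tcp_rot: [-180.0, 0.2, 172.7]
ft_force: [0.2, -0.0, -0.4]
finger_gap: -0.3
```

Call:
servo_tool(motion=[[0,2.5,0,6,0,0,0],[0,0,-2,0,0,0,0],[0,0,-2,0,0,0,0],[0,0,-2,0,0,0,0],[0,0,0,0,0,0,0]])

```text
time: 2.9
tool_pos: [430.3, 382.5, 94.2]
tcp_rot: [179.9, 0.3, 172.7]
ft_force: [0.6, 1.6, -1.1]
finger_gap: 0.0
```

Call:
servo_tool(motion=[[0,0,-3,0,0,0,0],[0,0,-3,0,0,0,0],[0,0,-3,0,0,0,0],[0,0,-3,0,0,0,0],[0,0,-3,0,0,0,0]])

```text
time: 3.4
tool_pos: [428.3, 367.3, 94.3]
tcp_rot: [179.8, 0.3, 172.7]
ft_force: [-1.1, 2.4, -1.5]
finger_gap: 0.3
```

```bash
python3 - <<'E'
from h import *
import cv2
s=sense();print(s["tool_pos"],s["tcp_rot"],s["ft_force"])
im=snapshot("top")
cv2.imwrite("pics/crop2.png",cv2.resize(im[150:225,130:230],None,fx=8,fy=8,interpolation=cv2.INTER_CUBIC))
E
```

```text
[428.26784472 367.3341244   94.32886738] [179.81897917   0.26187518 172.70970276] [-1.13165312  2.39493017 -1.53879092]
```

View pics/crop2.png

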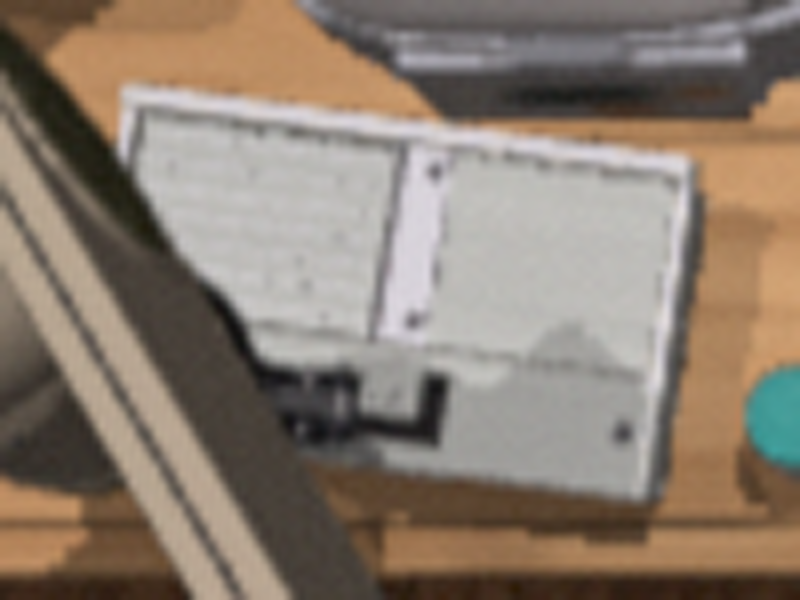

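The slicer hasn't moved (its corners are where they were). The fingers are at the knob and the force, 2.4 N, matches the lever sliding. I'll keep pushing.

Call:
servo_tool(motion=[[0,0,-3.5,0,0,0,0],[0,0,-3.5,0,0,0,0],[0,0,-3.5,0,0,0,0],[0,0,-3.5,0,0,0,0],[0,0,-3.5,0,0,0,0],[0,0,-3.5,0,0,0,0],[0,0,-3.5,0,0,0,0],[0,0,-3.5,0,0,0,0],[0,0,-3.5,0,0,0,0]])

```text
time: 4.35
tool_pos: [423.6, 333.1, 94.3]
tcp_rot: [179.8, 0.2, 172.7]
ft_force: [0.0, 3.0, -0.5]
finger_gap: 0.1
```

```bash
python3 - <<'E'
from h import *
import cv2
s=sense();print(s["tool_pos"],s["tcp_rot"],s["ft_force"])
a=np.radians(-7.41);R=np.array([[np.cos(a),-np.sin(a)],[np.sin(a),np.cos(a)]])
print(R.T@(s["tool_pos"][:2]-[473.95,321.13]))
im=snapshot("top")
cv2.imwrite("pics/crop3.png",cv2.resize(im[150:225,130:230],None,fx=8,fy=8,interpolation=cv2.INTER_CUBIC))
E
```

```text
[423.63877099 333.14704216  94.3073362 ] [179.82367041   0.2361358  172.70336845] [ 0.04911852  2.99347734 -0.51016381]
[-51.44088523   5.42811136]
```

View pics/crop3.png

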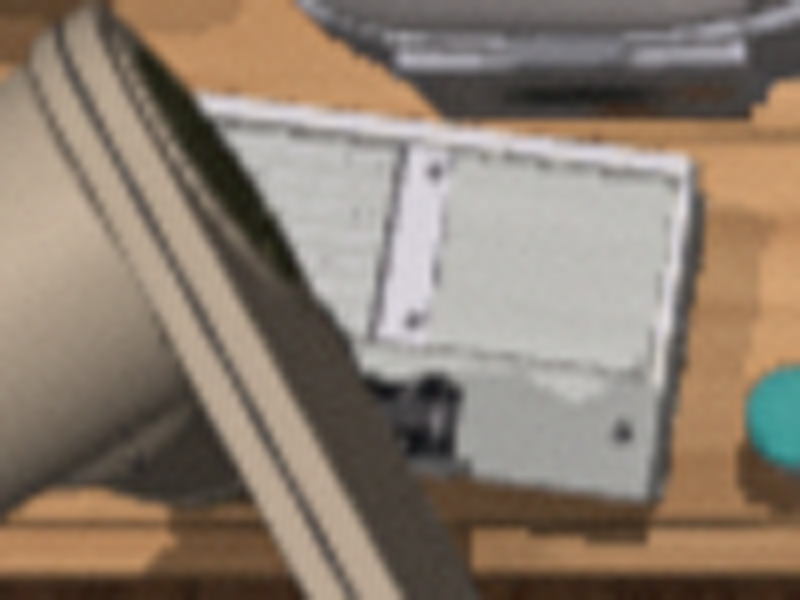

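The slicer is still unmoved and the knob is close to the corner. I'll creep to the stop.

Call:
servo_tool(motion=[[0,0,-1.3,0,0,0,0],[0,0,-1.3,0,0,0,0],[0,0,-1.3,0,0,0,0],[0,0,-1.3,0,0,0,0]])

```text
time: 4.8
tool_pos: [422.8, 327.2, 94.3]
tcp_rot: [179.8, 0.2, 172.7]
ft_force: [-0.3, 2.5, -0.3]
finger_gap: 0.1
```

Call:
servo_tool(motion=[[0,0,-1,0,0,0,0],[0,0,-1,0,0,0,0]])

```text
time: 5.0
tool_pos: [422.6, 325.6, 94.4]
tcp_rot: [179.8, 0.2, 172.7]
ft_force: [0.2, 7.0, -3.2]
finger_gap: -0.3
```

Call:
servo_tool(motion=[[0,0,-1,0,0,0,0]])

```text
time: 5.1
tool_pos: [422.6, 325.3, 94.5]
tcp_rot: [179.7, 0.2, 172.7]
ft_force: [0.8, 7.0, -2.7]
finger_gap: 0.4
```

It's at the stop: the force jumped to 7 N and the TCP stalled at slicer y≈-2.5, which fits the knob at -26.5. I'll back off, rise and go round to the robot side.

Call:
servo_tool(motion=[[0,0,5,0,0,0,0],[0,0,5,0,0,0,0],[0,0,0,-20,0,0,0],[0,0,0,-20,0,0,0],[0,12,-10,0,0,0,0],[0,12,-10,0,0,0,0],[0,12,-10,0,0,0,0],[0,0,0,0,0,0,0]])

```text
time: 5.9
tool_pos: [384.2, 309.4, 135.9]
tcp_rot: [180.0, 0.3, 172.7]
ft_force: [1.4, 0.2, -1.0]
finger_gap: -0.2
```

```bash
cat >> h.py <<'E'
a=np.radians(-7.41);RS=np.array([[np.cos(a),-np.sin(a)],[np.sin(a),np.cos(a)]])
def state():
    s=sense();print(s["time"],s["tool_pos"],s["tcp_rot"],s["ft_force"],"slicer",RS.T@(s["tool_pos"][:2]-[473.95,321.13]))
E
python3 - <<'E'
from h import *
import cv2
state()
im=snapshot("top")
cv2.imwrite("pics/crop4.png",cv2.resize(im[150:225,130:230],None,fx=8,fy=8,interpolation=cv2.INTER_CUBIC))
E
```

```text
5.9 [384.20275071 309.35941983 135.89534181] [179.95605035   0.31630814 172.69406595] [ 1.44537228  0.1894222  -0.98074476] slicer [-87.47970412 -23.24686387]
```

View pics/crop4.png

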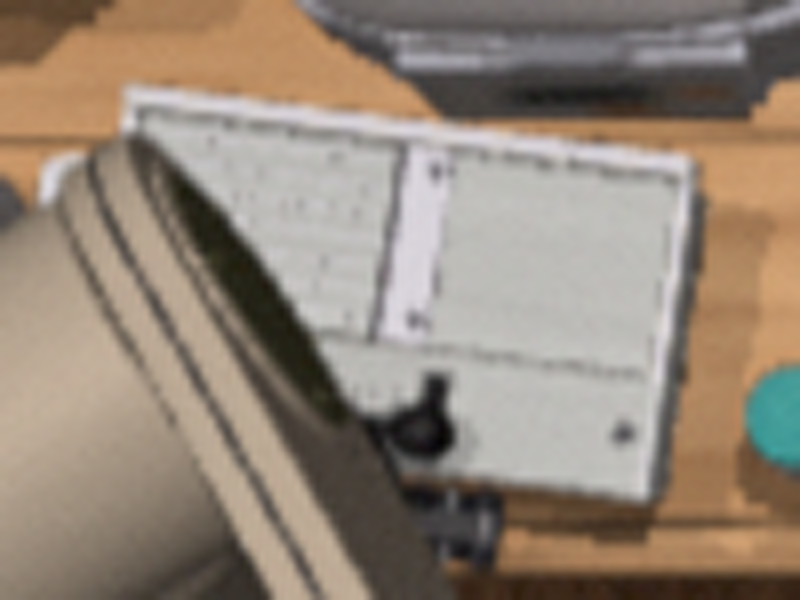

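The knob is at (420,428), at the slot corner, with the short leg free above it and the slicer unmoved. I'll descend on the robot side and push across.

Call:
servo_tool(motion=[[0,0,-3,14,0,0,0],[0,0,0,14,0,0,0],[0,0,0,12,0,0,0],[0,-2,0,0,0,0,0],[0,-2,0,0,0,0,0],[0,-2,0,0,0,0,0]])

```text
time: 6.55
tool_pos: [392.0, 306.0, 90.7]
tcp_rot: [-180.0, 0.3, 172.7]
ft_force: [1.0, 0.6, -0.4]
finger_gap: -0.3
```

```bash
python3 -c "
from h import *
state();k=crop(420,428,115.5);print(RS.T@(k[:2]-[473.95,321.13]))"
```

```text
6.55 [391.96891451 306.04429592  90.72791114] [-179.96644054    0.26929991  172.68731253] [ 1.01225906  0.55049587 -0.35471296] slicer [-79.350851   -25.53271024]
[-51.15449091 -28.65501351]
```

Call:
servo_tool(motion=[[0,-2,0,-2,0,0,0],[0,-2,0,0,0,0,0],[0,-2,0,0,0,0,0],[0,-2,0,0,0,0,0],[0,-2,0,0,0,0,0]])

```text
time: 7.05
tool_pos: [402.7, 305.0, 93.8]
tcp_rot: [180.0, 0.2, 172.7]
ft_force: [-1.9, -0.3, -0.3]
finger_gap: -0.3
```

```bash
python3 -c "
from h import *
state()"
```

```text
7.05 [402.66727732 305.04024665  93.75610596] [179.99914647   0.23305684 172.6817197 ] [-1.90406774 -0.25024664 -0.33990103] slicer [-68.61234286 -25.14862069]
```

Call:
servo_tool(motion=[[0,-2,0,0,0,0,0],[0,-2,0,0,0,0,0],[0,-2,0,0,0,0,0],[0,-2,0,0,0,0,0],[0,-1.5,0,0,0,0,0]])

```text
time: 7.55
tool_pos: [412.6, 303.7, 93.7]
tcp_rot: [-180.0, 0.2, 172.7]
ft_force: [-1.8, 0.4, -0.5]
finger_gap: 0.1
```

Call:
servo_tool(motion=[[0,-1,0,0,0,0,0],[0,-1,0,0,0,0,0]])

```text
time: 7.75
tool_pos: [414.9, 303.4, 93.8]
tcp_rot: [-180.0, 0.2, 172.7]
ft_force: [-2.5, -0.5, -0.1]
finger_gap: 0.2
```

Call:
servo_tool(motion=[[0,-1,0,0,0,0,0],[0,-1,0,0,0,0,0]])

```text
time: 7.95
tool_pos: [416.8, 303.2, 93.7]
tcp_rot: [-180.0, 0.2, 172.7]
ft_force: [-6.5, 0.0, 1.1]
finger_gap: -0.4
```

```bash
python3 -c "
from h import *
state()"
```

```text
7.95 [416.79125649 303.15265733  93.71789617] [-1.79985358e+02  1.76111294e-01  1.72686361e+02] [-6.47741315  0.03934916  1.07080257] slicer [-54.36287783 -25.19889527]
```

At the inner stop: 6.5 N, with the TCP at x=-54.4 against -54.5 expected. I'll back off, rise and move aside to check.

Call:
servo_tool(motion=[[0,5,0,0,0,0,0],[0,10,0,0,0,0,0],[0,10,0,-10,0,0,0],[0,0,0,-30,0,0,0],[0,0,0,-40,0,0,0],[0,0,0,-40,0,0,0],[0,20,-35,-10,0,0,0],[0,20,-35,0,0,0,0],[0,0,-35,0,0,0,0],[0,0,-35,0,0,0,0]])

```text
time: 8.95
tool_pos: [328.5, 172.8, 229.4]
tcp_rot: [179.9, 0.6, 173.1]
ft_force: [0.7, -0.8, -0.2]
finger_gap: 0.1
```

Call:
servo_tool(motion=[[0,0,-35,0,0,0,0],[0,0,-35,0,0,0,0],[0,0,-35,0,0,0,0],[0,0,-35,0,0,0,0],[0,0,0,0,0,0,0],[0,0,0,0,0,0,0]])

```text
time: 9.55
tool_pos: [309.1, 26.7, 230.0]
tcp_rot: [179.9, 1.2, 172.8]
ft_force: [-0.1, 0.1, -0.3]
finger_gap: -0.2
```

```bash
python3 - <<'E'
from h import *
import cv2
state()
im=snapshot("top")
cv2.imwrite("pics/crop5.png",cv2.resize(im[150:225,130:230],None,fx=8,fy=8,interpolation=cv2.INTER_CUBIC))
E
```

```text
9.55 [309.13291457  26.74478133 230.00704003] [179.94661669   1.23405598 172.80316576] [-0.06640451  0.11485642 -0.29732059] slicer [-125.474172   -313.18295097]
```

View pics/crop5.png

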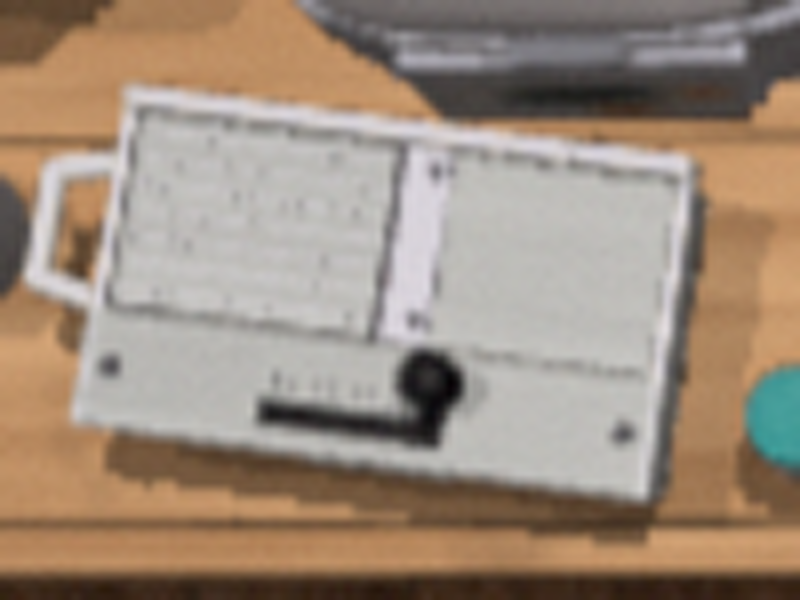

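The knob is at (430,378), over the end of the short leg, with the long leg empty. The slicer's corners and the tin and teal jar are where they were.

```bash
python3 -c "
from h import *
k=crop(430,378,115.5);print(RS.T@(k[:2]-[473.95,321.13]));print(hand_in())"
```

```text
[-32.64611652 -29.56784294]
the job is handed in; nothing more can be done
None
```

The slicer's lever is locked at the end of the short leg, and I've handed the job in. I pushed it with closed fingertips along the long leg to its stop, then across into the short leg to its stop.

- **Forces:** the wrist force rose from about 2–3 N to 7 N at the first stop and 6.5 N at the second. That is below the 10 N or so at which the slicer could start to slide.
- **Final position:** the last top view puts the knob at slicer x = -32.6 (-34 locked, stop at -32.5) and y ≈ -29.6, where -25 to -26.5 was expected. I put most of that 3–5 mm disagreement in y down to reading the position by eye from the picture. The measured stall positions at both stops fit the slot.
- **Surroundings:** in the same view the slicer, the tin and the teal jar are where they started. The other bystanders were outside that crop and I didn't check them again. The arm passed well above or clear of them.
- **Feed table:** I did not measure its height separately; it follows from the lever being at the end of its travel.
- **Time:** about 9.6 s on the robot's clock, with the arm clear and touching nothing.

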